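# Load a two-bore block into a length-stop fixture and lock the stop with its cam lever

### The arm

A 7-joint arm with a two-finger parallel gripper is mounted at the origin on the work surface. World frame = base frame: x ahead of the robot, y to its left, z up, the work surface at z = 0. Lengths are in m, angles in degrees, forces in N, time in s.
With the tool pointing down it reaches from about 0.425 to 0.875 m from the base axis. Payload 4.7 kg.
Tool frame: the origin (TCP) lies on the centre line of the jaws, within the pads' length; the fingertips stand 19 mm ahead of it and the grasp point (between the pads) is the TCP; z points along the fingers, y is the line along which they close (so a half turn about z gives the same grasp; the last joint's range is limited). The gripper opens to 87 mm and grips with 3 to 60 N. Pads are 19 mm wide; open, the fingers measure 117 mm over their backs; the gripper's body (75 mm by 190 mm) begins 51 mm behind the grasp point.
Start: joints at [65.036, 18.392, -4.016, 83.108, 1.295, 78.541, -3.26], TCP at [0.283, -0.585, 0.242] pointing down, gripper open.
Joint ranges: [-163.93, 163.93], [-17.29, 119.83], [-79.2, 71.16], [3.27, 140.29], [-89.18, 269.18], [5.43, 117.66], [-154.24, 154.24]. Speed limits (degrees/s): [147.25, 147.25, 180, 180, 180, 180, 180].

### API

Orientations are given as [roll, pitch, yaw] about the fixed x, y, z axes, in that order (R = Rz(yaw) Ry(pitch) Rx(roll)).
In Python, from cell import env, imaging gives the robot as it stands.
- The arm moves only by the shell command python3 -m crank 'ROWS' [OPENING] [FORCE]. ROWS is JSON, a list of rows, each an object of numbers: "x", "y", "z": the shift along the tool's x, y, z in m; "turn": the turn about the tool's z in rad. In form: [{"x": .., "y": .., "z": .., "turn": ..}, ...]. A call has 1 to 12 rows; each row is the pose to reach, as a shift and turn from the pose commanded when the call began, along the tool's axes at that moment; what a row does not reach only later rows make up. A row lasts 1/8 s, in which the tool goes at most 62.5 mm and 10.7 degrees, less where a joint would pass 70% of its speed; a pose out of reach is approached as far as the arm can. A call with a gripper value outside its range is refused whole. OPENING is the finger opening in m, from 0 to 0.087, set as the call begins (- or left out, the last holds). The fingers move at their own pace and stop on an object; FORCE is the grip in N (left out, the last holds). Time passes only in rows, so rows that repeat a pose let the fingers close. It gives the time, the measured TCP pose, the force, the opening and the grip force at its end, in the units of the state.
- env.get_obs(): the state, without advancing time (a new reading comes with each control period).
- imaging.read_camera(name): name is "scene" or "top" or "wrist"; returns the picture (480x640x3 uint8, red, green, blue); there is no depth.
- imaging.get_calibration(name): a dict with "camera_matrix" (3x3 intrinsics, pixels), "position" and "attitude" of the camera in the world. Camera axes: x right, y up, looking along -z (the intrinsics and any distortion apply to the point x, -y, -z); pixel columns grow to the right and rows downward; lengths in m; the calibration is good to about 2 mm. The wrist camera is an equidistant fisheye: a pixel r from the principal point sees the ray r / f radians off the axis. A picture is of the moment at which its call begins: read the wrist's pose just before it. get_calibration takes no time and is no camera call; for the wrist camera it gives the pose at the moment of the call.
- env.sign_off(): hands the job in; it is judged then, once.
The state is a dict: "time_s": time; "qpos": joint angles; "joint_velocities": joint speeds; "effort": joint torques, N m; "tool_pos": TCP position; "tool_rot": TCP orientation; "force": force on the tool from outside, world axes, zero at the start; "wrist_torque": the same for the moment, N m; "grip_width": finger opening in m; "grasp_force": force on a finger pad.
Only numpy, scipy, OpenCV 4.12 (cv2) and the standard library are available. Lean on these libraries where they do the work, as an engineer would, in place of code of your own. Each camera call takes 0.05 s, during which the arm holds its last target. There are 200 camera calls.

### The job

Load the long two-bore aluminium block into the black inspection fixture for measuring: lay it flat on the fixture plate, bores up, without dropping it, with one long side flush against the rail. With the cam lever still released, slide the stop along the rail until the block is held snugly between its jaw and the fixed end stop, then flip the cam lever all the way over, away from the jaw, to lock the stop on the rail. Leave the other things on the bench where they are.

Things in the scene. Friction and masses are not known exactly. Their poses are not given: they have to be found in the camera images.
- fixture: Fixture fixed to the bench: black plate 180 x 340 mm, 16 mm thick. Origin: centre of its underside, on the bench; x across the rail (away from the robot at yaw 0), y along it, z up. Fixed end stop block at the -y end: x -45 to 20, y -170 to -145, top z 46 mm, screws to 50. The block is home with its origin at x -5, y -90, z 16 mm and its edges parallel to the plate's.
- end_stop_face (a point): Point on the working face (facing fixture +y) of the end stop, 25 mm before the rail's face, 13 mm above the plate.
- sliding_stop (a joint): Position of the sliding stop (m), growing along fixture +y, away from the end stop. Clear length between end stop and jaw = 110 mm + this value, so it reads 0 with the jaw touching a 110 mm block that is home. Range -0.03 to 0.12; starts at 0.04 to 0.085. Unlocked, about 2 N slides it; locked, it holds about 40 N.
- jaw_face (a point): Middle of the jaw's flat face (facing fixture -y), fixture x -14, z 32 mm. The stop is a grey saddle astride the rail, from this face 75 mm towards +y, fixture x 9 to 59, top z 68 mm; its far end (+y) is a flat face to push, free above the rail's top. The jaw is 21 mm thick, reaches over the plate to fixture x -42, z 18 to 46 mm.
- cam_lever (a joint): Angle (rad) of the cam lever on the stop. 0: open, standing, leaning 20 deg to fixture -x; 0.35: upright; 1.92: its end, lying level towards fixture +x, locked. Stays where left. Nearly free up to about 1.0, where the cam meets the rail; from there it takes up to about 11 N near the tip. Starts at 0 to 0.5.
- lever_pivot (a point): Axis of the cam lever, parallel to the rail, at the middle of the lever's width and thickness: 22 mm beyond the jaw face along fixture +y, fixture x 34, z 58.6 mm.
- lever_tip (a point): End of the cam lever, 90 mm from the pivot: a steel arm 12 mm wide, 9 mm thick, whose last 36 mm are a black grip 16 mm wide (along the rail), 11 mm thick. Under its outer half, lying closed, there is nothing but the plate and the bench.
- bearing_block: The part to load: aluminium block 50 mm (its x) by 110 mm (its y) by 25 mm tall, two 34 mm bores open at the top, 0.2 to 0.45 kg. Origin: centre of its underside; z up through the bored face. Starts lying on the bench, bores up. Either end may go to the end stop.
- objective: Bystander: black lens barrel standing upright, 60 mm across, 88 mm tall. Leave it in place.
- flange: Bystander: round aluminium flange with a hub, 84 mm across, 34 mm tall. Leave it in place.
- ring_light: Bystander: black ring lamp with a pale ring on top, 92 mm across, 26 mm tall. Leave it in place.
- short_block: Bystander: smaller aluminium block, 40 x 70 x 20 mm, with one round bore (not the part to load). Leave it in place.
- screwdriver: Bystander: screwdriver with a black handle, 180 mm long, lying flat. Leave it in place.
- lens_cleaner: Bystander: white bottle with a grey cap, 52 mm across, 130 mm tall. Leave it in place.
- rail_face (a point): Middle of the flat face (towards fixture -x) of the bright steel rail on the plate, the fence for the block: fixture x 20, y 0, z 30 mm. The rail spans x 20 to 48 mm over the plate's whole length, top at z 44 mm.
There are look-alikes about, which are no part of the job. What is shaped like the bearing_block but brown is not meant.

How it is judged:
By the outcome, as a careful person would: the job done as asked, in the order asked, and still so for the second after the job is handed in, with the robot touching nothing.
It also fails if it takes over 67 s, if anything falls off the work surface, if the arm or the gripper's body presses on something with over 40 N, if the wrist force passes 120 N, or if a joint passes its speed limit or range.

## Working session

There is one attempt and no reset: what is moved stays moved. The work goes in short steps, Python scripts to look and compute and a shell command to move; the robot and the scene stay as the last step left them, time stands still between calls to the robot, and variables do not carry over. Pictures are saved under pics/ and viewed, at most 10 in all, crops included, and the job is handed in when it is done.

```bash
ls; mkdir -p pics
python3 - <<'E'
from cell import env, imaging
import cv2,json
print(env.get_obs())
for n in("scene","top"):
    im=imaging.read_camera(n); cv2.imwrite(f"pics/{n}0.png",im[:,:,::-1]); c=imaging.get_calibration(n); print(n,c)
E
```

```text
pics
{'time_s': 0.0, 'qpos': array([65.03558825, 18.43790603, -4.01629889, 83.17478399,  1.29648748,
       78.53955862, -3.26137058]), 'joint_velocities': array([ 0.0039518 ,  0.08726696, -0.02276184, -0.00411205,  0.05749643,
       -0.0533403 , -0.00466069]), 'effort': array([-1.37911562e-05, -4.91283560e+01, -4.03362829e-01, -3.12526739e+01,
       -6.37995685e-02,  4.34631889e-02,  1.62660695e-04]), 'tool_pos': array([ 0.28235113, -0.58490675,  0.24047569]), 'tool_rot': array([-1.79893079e+02,  6.91833035e-03,  2.57738197e+01]), 'force': array([-0.5583794 , -0.01275637,  0.60960177]), 'wrist_torque': array([-0.00359322, -0.04951392,  0.00974139]), 'grasp_force': 0.0, 'grip_width': 0.08701539146089343}
scene {'camera_matrix': array([[472.18741427,   0.        , 320.15726076],
       [  0.        , 472.18741427, 244.34778121],
       [  0.        ,   0.        ,   1.        ]]), 'position': array([1.33905187, 0.44629502, 1.09431947]), 'attitude': array([ 45.3009034 ,  -0.84775851, 120.99998321])}
top {'camera_matrix': array([[554.89559305,   0.        , 312.81975358],
       [  0.        , 554.89559305, 240.0979663 ],
       [  0.        ,   0.        ,   1.        ]]), 'position': array([ 0.238556  , -0.07435231,  1.38766942]), 'attitude': array([ 10.82471   ,   0.58742147, -90.11213686])}
```

View pics/top0.png

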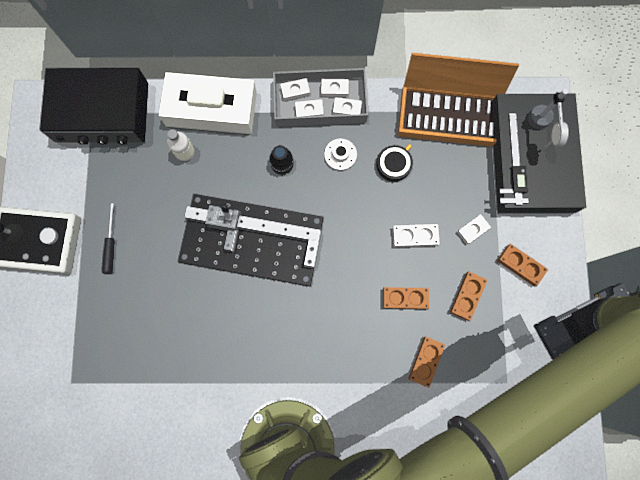

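View pics/scene0.png

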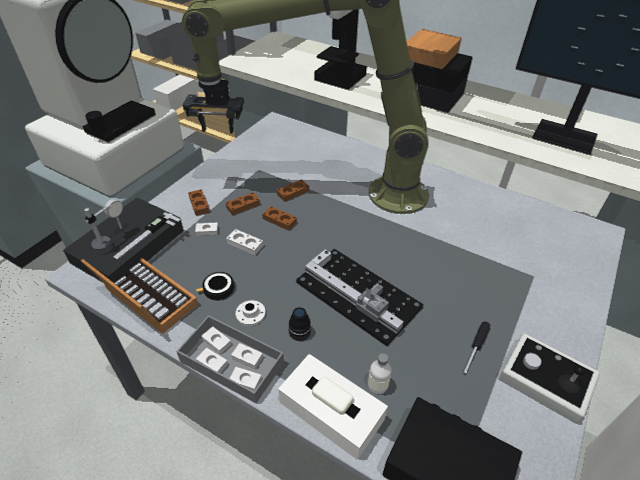

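Candidates in the top view are a bright long two-bore block at (416,236), the short one-bore block at (475,229), and brown two-bore look-alikes at (406,298), (469,296), (428,361) and (523,265). The bright one at (416,236) fits because it is aluminium, long and has two bores. The fixture is at (250,240), with its end stop on the right and the sliding stop on the left. I'll confirm with an enlarged crop and measure.

```bash
cat > h.py <<'E'
from cell import env, imaging
import cv2,numpy as np
from scipy.spatial.transform import Rotation as R
def pose(c): return R.from_euler('xyz',c["attitude"],degrees=True).as_matrix(),np.array(c["position"])
def rays(c,px,fish=False):
    px=np.atleast_2d(px).astype(float);K=c["camera_matrix"]
    u=(px[:,0]-K[0,2])/K[0,0];v=(px[:,1]-K[1,2])/K[1,1]
    if fish:
        r=np.hypot(u,v)+1e-12;s=np.sin(r)/r
        d=np.stack([u*s,-v*s,-np.cos(r)],1)
    else: d=np.stack([u,-v,-np.ones_like(u)],1)
    Rm,p=pose(c);return p,d@Rm.T
def onplane(c,px,z,fish=False):
    p,d=rays(c,px,fish);return p+d*((z-p[2])/d[:,2])[:,None]
def proj(c,P,fish=False):
    Rm,p=pose(c);K=c["camera_matrix"];q=(np.atleast_2d(P)-p)@Rm
    x,y,w=q[:,0],-q[:,1],-q[:,2]
    if fish:
        rr=np.hypot(x,y)+1e-12;t=np.arctan2(rr,w);u=x/rr*t;v=y/rr*t
    else:u=x/w;v=y/w
    return np.stack([u*K[0,0]+K[0,2],v*K[1,1]+K[1,2]],1)
def wrect(P):
    (c,s,a)=cv2.minAreaRect((P[:,:2]*1000).astype(np.float32));return np.round(c,1),np.round(s,1),round(a,2)
E
python3 - <<'E'
from h import *
im=cv2.imread("pics/top0.png");c=imaging.get_calibration("top")
hsv=cv2.cvtColor(im,cv2.COLOR_BGR2HSV)
def comp(m,pt):
    n,l=cv2.connectedComponents(m.astype(np.uint8));
    i=l[pt[1],pt[0]];
    if i==0:
        ys,xs=np.nonzero(m);k=np.argmin((xs-pt[0])**2+(ys-pt[1])**2);i=l[ys[k],xs[k]]
    cs,_=cv2.findContours((l==i).astype(np.uint8),0,1);return max(cs,key=cv2.contourArea)[:,0]
b=comp((hsv[...,2]>170)&(hsv[...,1]<40),(396,236));print("block",wrect(onplane(c,b,.025)))
m=(hsv[...,2]<75).astype(np.uint8);m=cv2.morphologyEx(m,cv2.MORPH_OPEN,np.ones((3,3)))
p=comp(m,(215,262));print("plate",wrect(onplane(c,p,.016)),cv2.boxPoints(cv2.minAreaRect(p)))
a=cv2.resize(im[195:345,370:570],(800,600),interpolation=2)[:300];d=cv2.resize(im[185:295,170:335],(450,300),interpolation=2)
s=cv2.imread("pics/scene0.png")[225:260,220:270];s=cv2.resize(s,(350,300),interpolation=2)
cv2.imwrite("pics/crop1.png",np.vstack([a,np.hstack([d,s])]))
E
```

```text
block (array([532.4, -99. ]), array([1174.7, 1731.8]), 2.03)
plate (array([474.7, 116.3]), array([311.5, 116.1]), 79.48) [[177.93571 262.55997]
 [185.98888 217.46233]
 [307.50677 239.16196]
 [299.4536  284.25958]]
```

View pics/crop1.png

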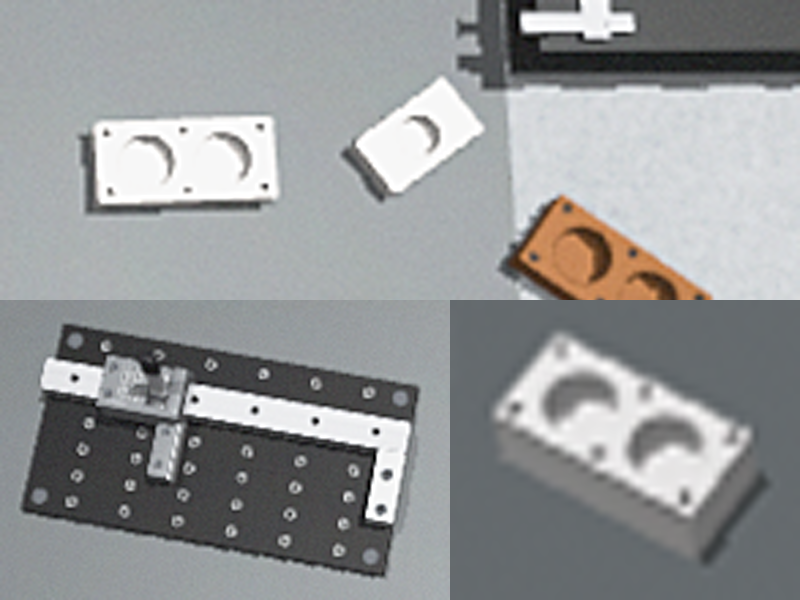

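The crop confirms it: the long block is bright aluminium with two bores, with crop corners about (95,118) to (280,200). The fixture plate corners in the lower-left crop are about (62,323), (418,386), (385,577) and (22,512).

Run:
```python
from h import *
im=cv2.imread("pics/top0.png");c=imaging.get_calibration("top");g=cv2.cvtColor(im,6)
for t in(190,205,220,235):
    m=(g>t).astype(np.uint8);n,l=cv2.connectedComponents(m);
    i=l[236,396]
    if i:
        cs,_=cv2.findContours((l==i).astype(np.uint8),0,1);b=max(cs,key=cv2.contourArea)[:,0];print(t,wrect(onplane(c,b,.025)))
q=np.array([[62,23],[418,86],[385,277],[22,212]])/2.727+[170,185]
q=cv2.cornerSubPix(g,q.astype(np.float32).reshape(-1,1,2),(4,4),(-1,-1),(3,50,.01))[:,0]
P=onplane(c,q,.016)[:,:2]*1000;print(q,P.round(1))
print(np.linalg.norm(P-np.roll(P,-1,0),axis=1),P.mean(0))
# Kabsch fixture: corners (x,y)
F=np.array([[90,170],[90,-170],[-90,-170],[-90,170]])
H=F.T@(P-P.mean(0));a=np.degrees(np.arctan2(H[0,1]-H[1,0],H[0,0]+H[1,1]));print("yaw",a)
```

```text
190 (array([ 512.7, -319.1]), array([ 53.2, 113. ]), 1.76)
205 (array([ 512.9, -318.8]), array([ 52.7, 112.5]), 1.55)
220 (array([ 512.7, -319.1]), array([ 52.1, 111.5]), 1.49)
235 (array([ 512.4, -318.8]), array([ 51.2, 110.9]), 1.78)
[[193.26205 193.70355]
 [323.1706  216.45087]
 [310.65567 286.11227]
 [177.51283 262.2161 ]] [[623.2 245.5]
 [561.8 -87.2]
 [384.8 -55.2]
 [445.8 278.2]]
[338.26076387 179.89348883 338.89807651 180.34037943] [503.9084219   95.30737135]
yaw -10.390803316096385
```

```bash
cat >> h.py <<'E'
FO=np.array([.5039,.0953]);FY=-10.4
def fx(x,y,z):
    t=np.radians(FY);r=np.array([[np.cos(t),-np.sin(t)],[np.sin(t),np.cos(t)]]);return np.r_[FO+r@[x,y],z]
def tofx(P):
    t=np.radians(FY);r=np.array([[np.cos(t),-np.sin(t)],[np.sin(t),np.cos(t)]]);P=np.atleast_2d(P);return np.c_[(P[:,:2]-FO)@r,P[:,2]]
def go(P,psi,P0=None,psi0=None):
    o=env.get_obs()
    if P0 is None:P0,psi0=o["tool_pos"],o["tool_rot"][2]
    s=R.from_euler('xyz',[180,0,psi0],degrees=True).as_matrix().T@(np.array(P)-P0)
    print("shift",s.round(4),"turn",round(np.radians(psi0-psi),4))
E
python3 - <<'E'
from h import *
go([.5127,-.319,.16],91.6,np.array([.283,-.585,.242]),25.774)
c=imaging.get_calibration("top");s=imaging.get_calibration("scene")
print("bottle base/top",onplane(c,[[187,155],[172,134]],.06), "objective",tofx(onplane(c,[[281,160]],.05)))
# scene cross-check of plate corners
print(proj(s,[fx(x,y,.016) for x,y in((.09,.17),(.09,-.17),(-.09,-.17),(-.09,.17))]).round(1))
E
```

```text
shift [ 0.3225 -0.1397  0.082 ] turn -1.1489
bottle base/top [[0.71166722 0.25489472 0.06      ]
 [0.76774235 0.29529722 0.06      ]] objective [[ 0.20732201 -0.03969715  0.05      ]]
[[387.6 342.6]
 [295.8 278.6]
 [334.2 247.4]
 [423.9 303.3]]
```

```bash
python3 -m crank '[{"x":0.06,"y":-0.025,"z":0.01,"turn":-0.18},{"x":0.12,"y":-0.05,"z":0.02,"turn":-0.36},{"x":0.17,"y":-0.075,"z":0.04,"turn":-0.54},{"x":0.22,"y":-0.1,"z":0.055,"turn":-0.72},{"x":0.27,"y":-0.12,"z":0.07,"turn":-0.9},{"x":0.32,"y":-0.14,"z":0.082,"turn":-1.06},{"x":0.3225,"y":-0.14,"z":0.082,"turn":-1.149},{"x":0.3225,"y":-0.14,"z":0.082,"turn":-1.149},{"x":0.3225,"y":-0.14,"z":0.082,"turn":-1.149},{"x":0.3225,"y":-0.14,"z":0.082,"turn":-1.149}]' 0.087 40
python3 - <<'E'
from h import *
o=env.get_obs();print(o["tool_pos"],o["tool_rot"])
c=imaging.get_calibration("wrist");im=imaging.read_camera("wrist")[:,:,::-1];print(c)
print(proj(c,[[.5127,-.319,.025],o["tool_pos"]],True))
cv2.imwrite("pics/w1.png",im)
E
```

```text
time_s: 1.35
tool_pos: [0.5114, -0.3202, 0.1596]
tool_rot: [-180.0, 0.0, 91.4]
force: [0.4, 0.5, 0.3]
grip_width: 0.087
grasp_force: 0.0
[ 0.51144348 -0.32015786  0.15964582] [-1.79991191e+02  2.73971498e-02  9.14438633e+01]
{'camera_matrix': array([[371.64829954,   0.        , 327.95829704],
       [  0.        , 371.64829954, 240.5296866 ],
       [  0.        ,   0.        ,   1.        ]]), 'position': array([ 0.5085262 , -0.25323553,  0.30296768]), 'attitude': array([-14.19961927,  -0.02477049,   1.50255691])}
[[330.98674995 234.87458789]
 [330.55675794 310.89060568]]
```

View pics/w1.png

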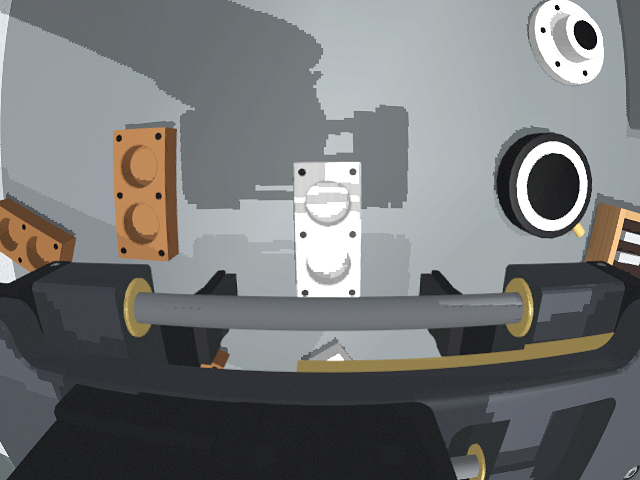

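The block shows at columns 294–361 with its middle screw holes near row 235, within about 2 mm of the prediction and between the fingers. I'll descend, grip and lift.

```bash
python3 -m crank '[{"z":0.05},{"z":0.1},{"z":0.125},{"z":0.1355},{"z":0.1355},{"z":0.1355}]'
python3 -m crank '[{},{},{},{},{},{}]' 0.03 40
python3 -m crank '[{"z":-0.02},{"z":-0.06},{"z":-0.1},{"z":-0.13},{"z":-0.13},{"z":-0.13}]'
python3 - <<'E'
from h import *
go(fx(-.031,-.083,.12),79.6)
E
```

```text
shift [ 0.3405 -0.0444  0.0397] turn 0.2072invalid input
invalid input
invalid input
```

```bash
python3 -m crank '[{"x":0,"y":0,"z":0.05,"turn":0},{"x":0,"y":0,"z":0.1,"turn":0},{"x":0,"y":0,"z":0.125,"turn":0},{"x":0,"y":0,"z":0.1355,"turn":0},{"x":0,"y":0,"z":0.1355,"turn":0},{"x":0,"y":0,"z":0.1355,"turn":0}]' && python3 -m crank '[{"x":0,"y":0,"z":0,"turn":0},{"x":0,"y":0,"z":0,"turn":0},{"x":0,"y":0,"z":0,"turn":0},{"x":0,"y":0,"z":0,"turn":0},{"x":0,"y":0,"z":0,"turn":0},{"x":0,"y":0,"z":0,"turn":0}]' 0.03 40
```

```text
time_s: 2.15
tool_pos: [0.5132, -0.3198, 0.0256]
tool_rot: [179.9, 0.1, 91.6]
force: [-0.2, -0.3, 0.1]
grip_width: 0.0866
grasp_force: 0.0
time_s: 2.9
tool_pos: [0.5119, -0.3191, 0.0241]
tool_rot: [-180.0, -0.0, 91.6]
force: [-1.7, -0.7, 1.8]
grip_width: 0.0497
grasp_force: 40.0
```

```bash
python3 -m crank '[{"x":0,"y":0,"z":-0.02,"turn":0},{"x":0,"y":0,"z":-0.06,"turn":0},{"x":0,"y":0,"z":-0.1,"turn":0},{"x":0,"y":0,"z":-0.13,"turn":0},{"x":0,"y":0,"z":-0.13,"turn":0},{"x":0,"y":0,"z":-0.13,"turn":0}]'
python3 - <<'E'
from h import *
go(fx(-.031,-.083,.12),79.6)
E
```

```text
time_s: 3.65
tool_pos: [0.5114, -0.3187, 0.153]
tool_rot: [-179.9, -0.0, 91.6]
force: [-1.2, 0.5, -3.0]
grip_width: 0.0496
grasp_force: 40.0
shift [ 0.3393 -0.0434  0.033 ] turn 0.2096
```

```bash
python3 -m crank '[{"x":0.03,"y":-0.004,"z":0,"turn":0.02},{"x":0.07,"y":-0.009,"z":0,"turn":0.045},{"x":0.12,"y":-0.015,"z":0,"turn":0.08},{"x":0.17,"y":-0.022,"z":0,"turn":0.11},{"x":0.22,"y":-0.028,"z":0,"turn":0.14},{"x":0.27,"y":-0.035,"z":0,"turn":0.17},{"x":0.31,"y":-0.04,"z":0,"turn":0.195},{"x":0.335,"y":-0.043,"z":0,"turn":0.208},{"x":0.3393,"y":-0.0434,"z":0.01,"turn":0.2096},{"x":0.3393,"y":-0.0434,"z":0.033,"turn":0.2096},{"x":0.3393,"y":-0.0434,"z":0.033,"turn":0.2096},{"x":0.3393,"y":-0.0434,"z":0.033,"turn":0.2096}]'
python3 - <<'E'
from h import *
o=env.get_obs();print(o["tool_pos"],o["tool_rot"],tofx(o["tool_pos"]))
c=imaging.get_calibration("wrist");im=imaging.read_camera("wrist")[:,:,::-1].copy()
np.save("w2.npy",im);print(c["position"],c["attitude"])
pts=[fx(.02,y,.044) for y in(-.145,-.05,0,.05)]+[fx(.02,-.145,.046),fx(-.045,-.145,.046)]+[fx(-.09,-.17,.016),fx(-.09,.17,.016),fx(.09,.17,.016)]
for p in proj(c,pts,True):print(p.round(1)); cv2.circle(im,tuple(int(round(v)) for v in p),3,(0,0,255),1)
cv2.imwrite("pics/w2.png",im)
E
```

```text
time_s: 5.15
tool_pos: [0.4592, 0.0181, 0.1208]
tool_rot: [-179.9, -0.0, 79.5]
force: [1.4, 0.3, -1.5]
grip_width: 0.0498
grasp_force: 40.0
[0.45916571 0.01814741 0.1207679 ] [-1.79948462e+02 -6.36622090e-03  7.95302175e+01] [[-0.03007185 -0.08396048  0.1207679 ]]
[0.47005392 0.08391449 0.26413022] [-1.41564101e+01  3.34876927e-03 -1.04088043e+01]
[402.8 342.7]
[412.2 204.1]
[414.2 121.7]
[413.5  41.8]
[403.3 344.1]
[307.5 345.4]
[252.9 352.2]
[248.4 -87.3]
[485.5 -74.4]
```

View pics/w2.png

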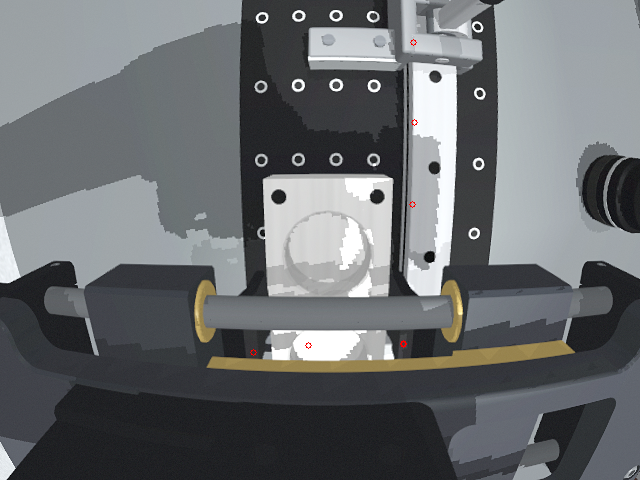

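The wrist view shows the rail's near edge at column ~410 where I predicted ~414, so the rail is about 2 mm nearer than estimated. I'll keep extra clearance and lower the block in small steps.

```bash
python3 -m crank '[{"x":0,"y":-0.004,"z":0.02,"turn":0},{"x":0,"y":-0.004,"z":0.045,"turn":0},{"x":0,"y":-0.004,"z":0.065,"turn":0},{"x":0,"y":-0.004,"z":0.074,"turn":0},{"x":0,"y":-0.004,"z":0.077,"turn":0},{"x":0,"y":-0.004,"z":0.077,"turn":0},{"x":0,"y":-0.004,"z":0.077,"turn":0}]'
python3 -m crank '[{"x":0,"y":0,"z":0.001,"turn":0},{"x":0,"y":0,"z":0.0015,"turn":0},{"x":0,"y":0,"z":0.002,"turn":0},{"x":0,"y":0,"z":0.002,"turn":0}]'
```

```text
time_s: 6.08
tool_pos: [0.456, 0.0195, 0.0448]
tool_rot: [179.9, 0.0, 79.6]
force: [0.4, -0.5, -3.1]
grip_width: 0.0498
grasp_force: 40.0
time_s: 6.58
tool_pos: [0.4553, 0.0196, 0.042]
tool_rot: [-180.0, 0.0, 79.6]
force: [0.5, -0.1, -3.8]
grip_width: 0.0495
grasp_force: 40.0
```

```bash
python3 -m crank '[{"x":0,"y":0,"z":0.0005,"turn":0},{"x":0,"y":0,"z":0.001,"turn":0},{"x":0,"y":0,"z":0.001,"turn":0}]'
python3 -m crank '[{"x":0,"y":0,"z":0.0005,"turn":0},{"x":0,"y":0,"z":0.001,"turn":0},{"x":0,"y":0,"z":0.001,"turn":0}]'
```

```text
time_s: 6.95
tool_pos: [0.4553, 0.0196, 0.041]
tool_rot: [-180.0, 0.0, 79.6]
force: [-0.0, 0.4, -2.6]
grip_width: 0.05
grasp_force: 40.0
time_s: 7.32
tool_pos: [0.4553, 0.0196, 0.04]
tool_rot: [180.0, 0.0, 79.6]
force: [-0.1, -0.1, -2.8]
grip_width: 0.0496
grasp_force: 40.0
```

```bash
python3 -m crank '[{"x":0,"y":0,"z":0.0005,"turn":0},{"x":0,"y":0,"z":0.0005,"turn":0}]'
python3 -m crank '[{"x":0,"y":0,"z":0.0005,"turn":0},{"x":0,"y":0,"z":0.0005,"turn":0}]'
```

```text
time_s: 7.58
tool_pos: [0.4553, 0.0196, 0.04]
tool_rot: [-180.0, 0.0, 79.6]
force: [-2.4, 0.2, 4.6]
grip_width: 0.0495
grasp_force: 40.0
time_s: 7.82
tool_pos: [0.4554, 0.0196, 0.04]
tool_rot: [-180.0, 0.0, 79.6]
force: [-4.9, 0.3, 9.7]
grip_width: 0.0497
grasp_force: 40.0
```

```bash
python3 -m crank '[{"x":0,"y":0,"z":0,"turn":0},{"x":0,"y":0,"z":0,"turn":0},{"x":0,"y":0,"z":0,"turn":0}]' 0.06 40
python3 -m crank '[{"x":0,"y":0,"z":-0.015,"turn":0},{"x":0,"y":0,"z":-0.045,"turn":0},{"x":0,"y":0,"z":-0.055,"turn":0},{"x":0,"y":-0.058,"z":-0.055,"turn":0},{"x":0,"y":-0.058,"z":-0.055,"turn":0}]'
python3 -m crank '[{"x":0,"y":0,"z":0,"turn":0},{"x":0,"y":0,"z":0,"turn":0},{"x":0,"y":0,"z":0.02,"turn":0},{"x":0,"y":0,"z":0.045,"turn":0},{"x":0,"y":0,"z":0.05,"turn":0},{"x":0,"y":0,"z":0.05,"turn":0}]' 0 20
python3 - <<'E'
from h import *
o=env.get_obs();print(tofx(o["tool_pos"]))
im=imaging.read_camera("wrist")[:,:,::-1];t=imaging.read_camera("top")[:,:,::-1]
cv2.imwrite("pics/w3.png",np.hstack([cv2.resize(im[:300],(400,188)),cv2.resize(t[180:300,160:340],(400,188))]))
E
```

```text
time_s: 8.2
tool_pos: [0.4554, 0.0196, 0.039]
tool_rot: [180.0, -0.0, 79.6]
force: [0.3, 0.2, -0.2]
grip_width: 0.0596
grasp_force: 0.0
time_s: 8.82
tool_pos: [0.3938, 0.0297, 0.0928]
tool_rot: [-179.8, 0.2, 79.6]
force: [-0.3, -0.4, -0.1]
grip_width: 0.0601
grasp_force: 0.0
time_s: 9.57
tool_pos: [0.3986, 0.0303, 0.0441]
tool_rot: [-180.0, -0.0, 79.6]
force: [0.7, -0.9, -0.4]
grip_width: 0.0081
grasp_force: 0.0
[[-0.09178898 -0.08295134  0.04410528]]
```

View pics/w3.png

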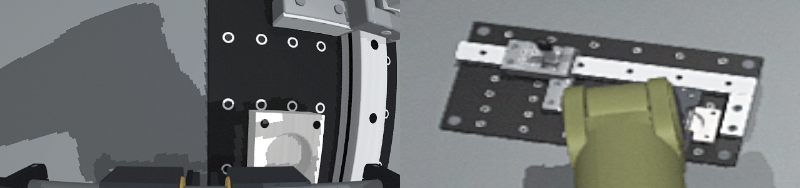

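The block lies flat on the plate, parallel to the rail with a gap to it, and the fingers are on its near side. I'll push it gently against the rail.

```bash
python3 -m crank '[{"x":0,"y":0.008,"z":0.004,"turn":0},{"x":0,"y":0.013,"z":0.004,"turn":0},{"x":0,"y":0.016,"z":0.004,"turn":0},{"x":0,"y":0.02,"z":0.004,"turn":0},{"x":0,"y":0.024,"z":0.004,"turn":0},{"x":0,"y":0.028,"z":0.004,"turn":0},{"x":0,"y":0.032,"z":0.004,"turn":0},{"x":0,"y":0.036,"z":0.004,"turn":0},{"x":0,"y":0.038,"z":0.004,"turn":0},{"x":0,"y":0.038,"z":0.004,"turn":0}]'
python3 -m crank '[{"x":0,"y":0.001,"z":0,"turn":0},{"x":0,"y":0.002,"z":0,"turn":0},{"x":0,"y":0.003,"z":0,"turn":0}]'
python3 -m crank '[{"x":0,"y":0.001,"z":0,"turn":0},{"x":0,"y":0.002,"z":0,"turn":0}]'
```

```text
time_s: 10.92
tool_pos: [0.4362, 0.0231, 0.0401]
tool_rot: [179.9, -0.0, 79.6]
force: [-0.6, -0.1, -0.1]
grip_width: 0.0005
grasp_force: 0.1
time_s: 11.3
tool_pos: [0.4387, 0.0226, 0.04]
tool_rot: [180.0, 0.0, 79.6]
force: [-1.6, 0.4, -0.0]
grip_width: 0.0004
grasp_force: 1.0
time_s: 11.55
tool_pos: [0.4407, 0.0222, 0.04]
tool_rot: [180.0, 0.0, 79.6]
force: [-2.9, -0.1, 0.3]
grip_width: 0.0006
grasp_force: 1.1
```

```bash
python3 -m crank '[{"x":0,"y":0.001,"z":0,"turn":0},{"x":0,"y":0.002,"z":0,"turn":0}]'
python3 -m crank '[{"x":0,"y":0.001,"z":0,"turn":0},{"x":0,"y":0.001,"z":0,"turn":0}]'
python3 -m crank '[{"x":0,"y":0.001,"z":0,"turn":0},{"x":0,"y":0.001,"z":0,"turn":0}]'
```

```text
time_s: 11.8
tool_pos: [0.4427, 0.0219, 0.04]
tool_rot: [180.0, 0.0, 79.6]
force: [-1.8, -0.1, -0.5]
grip_width: 0.0004
grasp_force: 0.9
time_s: 12.05
tool_pos: [0.4438, 0.0217, 0.0401]
tool_rot: [180.0, 0.0, 79.6]
force: [-1.2, 0.4, -0.8]
grip_width: 0.0006
grasp_force: 0.6
time_s: 12.3
tool_pos: [0.4446, 0.0216, 0.0401]
tool_rot: [180.0, 0.0, 79.6]
force: [-1.7, 0.4, 0.6]
grip_width: 0.0002
grasp_force: 0.9
```

```bash
python3 -m crank '[{"x":0,"y":0.001,"z":0,"turn":0},{"x":0,"y":0.002,"z":0,"turn":0}]'
python3 -m crank '[{"x":0,"y":0.001,"z":0,"turn":0},{"x":0,"y":0.001,"z":0,"turn":0}]'
python3 -m crank '[{"x":0,"y":0.001,"z":0,"turn":0},{"x":0,"y":0.001,"z":0,"turn":0}]'
```

```text
time_s: 12.55
tool_pos: [0.4466, 0.0212, 0.04]
tool_rot: [180.0, 0.0, 79.6]
force: [-1.9, 0.1, 1.0]
grip_width: 0.0005
grasp_force: 1.0
time_s: 12.8
tool_pos: [0.4477, 0.021, 0.04]
tool_rot: [180.0, -0.0, 79.6]
force: [-1.6, 0.3, -0.3]
grip_width: 0.0008
grasp_force: 0.7
time_s: 13.05
tool_pos: [0.4486, 0.0208, 0.04]
tool_rot: [180.0, 0.0, 79.6]
force: [-2.4, -0.2, 1.0]
grip_width: 0.0006
grasp_force: 0.9
```

```bash
python3 -m crank '[{"x":0,"y":0.001,"z":0,"turn":0},{"x":0,"y":0.001,"z":0,"turn":0}]'
python3 -m crank '[{"x":0,"y":0.001,"z":0,"turn":0},{"x":0,"y":0.001,"z":0,"turn":0}]'
python3 - <<'E'
from h import *
o=env.get_obs();print(tofx(o["tool_pos"]),o["force"])
c=imaging.get_calibration("wrist");im=imaging.read_camera("wrist")[:,:,::-1]
cv2.imwrite("pics/w4.png",cv2.resize(im[0:300,200:520],(640,600)))
E
```

```text
time_s: 13.3
tool_pos: [0.4497, 0.0206, 0.0401]
tool_rot: [180.0, -0.0, 79.6]
force: [-1.0, 0.6, 0.7]
grip_width: 0.0007
grasp_force: 0.8
time_s: 13.55
tool_pos: [0.4504, 0.0205, 0.04]
tool_rot: [-180.0, 0.0, 79.6]
force: [-3.8, 1.0, 0.6]
grip_width: 0.0003
grasp_force: 1.4
[[-0.03910666 -0.08321915  0.04002097]] [-3.82251055  0.99500863  0.60857927]
```

View pics/w4.png

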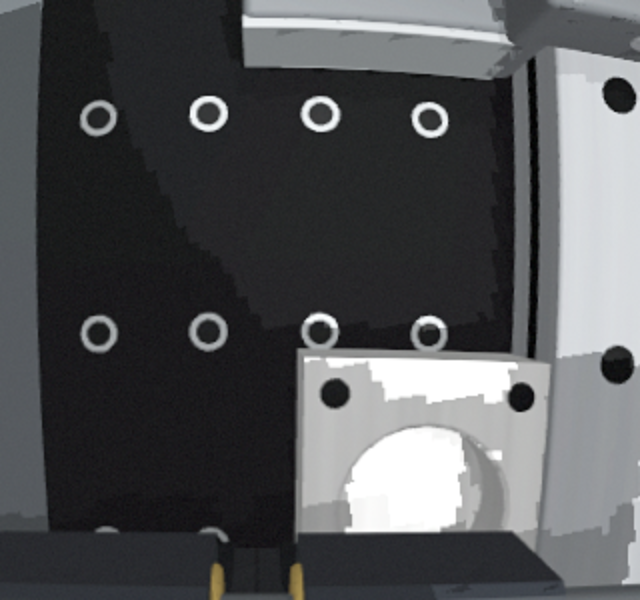

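The block's long side is right at the rail (rail side face at crop columns ~515–555, block edge at ~548), and the force is starting to rise. I'll press slightly more.

```bash
python3 -m crank '[{"x":0,"y":0.0005,"z":0,"turn":0},{"x":0,"y":0.001,"z":0,"turn":0},{"x":0,"y":0.001,"z":0,"turn":0}]'
python3 -m crank '[{"x":0,"y":0.0005,"z":0,"turn":0},{"x":0,"y":0.001,"z":0,"turn":0},{"x":0,"y":0.001,"z":0,"turn":0}]'
```

```text
time_s: 13.98
tool_pos: [0.4505, 0.0205, 0.04]
tool_rot: [-179.9, 0.0, 79.6]
force: [-6.4, 2.2, 5.6]
grip_width: 0.0006
grasp_force: 3.2
time_s: 14.35
tool_pos: [0.4505, 0.0205, 0.0398]
tool_rot: [-179.8, 0.1, 79.6]
force: [-9.7, 0.8, 6.5]
grip_width: 0.0006
grasp_force: 4.6
```

```bash
python3 -m crank '[{"x":0,"y":-0.004,"z":0,"turn":0},{"x":0,"y":-0.012,"z":0,"turn":0},{"x":0,"y":-0.014,"z":-0.04,"turn":0},{"x":0,"y":-0.014,"z":-0.1,"turn":0},{"x":0,"y":-0.014,"z":-0.15,"turn":0},{"x":0,"y":-0.014,"z":-0.15,"turn":0}]'
python3 - <<'E'
from h import *
c=imaging.get_calibration("top")
d=lambda x,y:[170+x/2.727,185+y/2.727]
print(tofx(onplane(c,[d(184,131),d(180,183)],.046)),tofx(onplane(c,[d(104,55),d(98,110)],.068)))
o=env.get_obs();print(tofx(o["tool_pos"]))
go(fx(.034,.150,.14),79.6)
im=imaging.read_camera("wrist")[:,:,::-1];t=imaging.read_camera("top")[:,:,::-1]
cv2.imwrite("pics/w5.png",np.hstack([cv2.resize(im[:300,:],(430,300)),cv2.resize(t[180:285,180:310],(370,300),interpolation=2)]))
E
```

```text
time_s: 15.1
tool_pos: [0.4417, 0.0226, 0.1942]
tool_rot: [179.4, 0.0, 79.6]
force: [-0.3, 1.0, -0.9]
grip_width: 0.0005
grasp_force: 0.0
[[ 0.00418969  0.03104694  0.046     ]
 [-0.04324487  0.02486234  0.046     ]] [[0.05602137 0.11226581 0.068     ]
 [0.0055192  0.10673476 0.068     ]]
[[-0.0480974  -0.08273328  0.19420091]]
shift [0.2328 0.082  0.0542] turn -0.0004
```

View pics/w5.png

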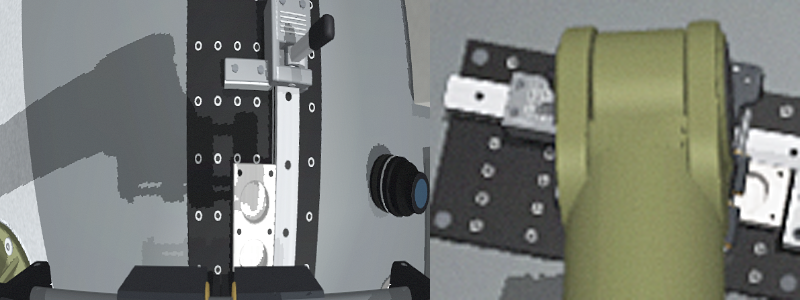

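The block is seated along the rail, and the stop is at fixture y ≈ 0.03–0.11 with the lever standing. Next I go behind the stop's far end, passing above the lever.

```bash
python3 -m crank '[{"x":0.04,"y":0.014,"z":0,"turn":0},{"x":0.1,"y":0.03,"z":0,"turn":0},{"x":0.16,"y":0.05,"z":0,"turn":0},{"x":0.21,"y":0.07,"z":0,"turn":0},{"x":0.233,"y":0.082,"z":0,"turn":0},{"x":0.233,"y":0.082,"z":0,"turn":0},{"x":0.233,"y":0.082,"z":0.05,"turn":0},{"x":0.233,"y":0.082,"z":0.1,"turn":0},{"x":0.233,"y":0.082,"z":0.125,"turn":0},{"x":0.233,"y":0.082,"z":0.125,"turn":0},{"x":0.233,"y":0.082,"z":0.125,"turn":0}]'
python3 - <<'E'
from h import *
o=env.get_obs();print(tofx(o["tool_pos"]))
im=imaging.read_camera("scene")[:,:,::-1];w=imaging.read_camera("wrist")[:,:,::-1]
cv2.imwrite("pics/w6.png",np.hstack([cv2.resize(im[200:350,270:450],(480,400),interpolation=2),cv2.resize(w,(320,400))]))
E
```

```text
time_s: 16.58
tool_pos: [0.5604, 0.2353, 0.0641]
tool_rot: [-179.9, 0.1, 79.5]
force: [0.8, 0.3, 0.3]
grip_width: 0.0005
grasp_force: 0.0
[[0.03028424 0.14793768 0.06412098]]
```

View pics/w6.png

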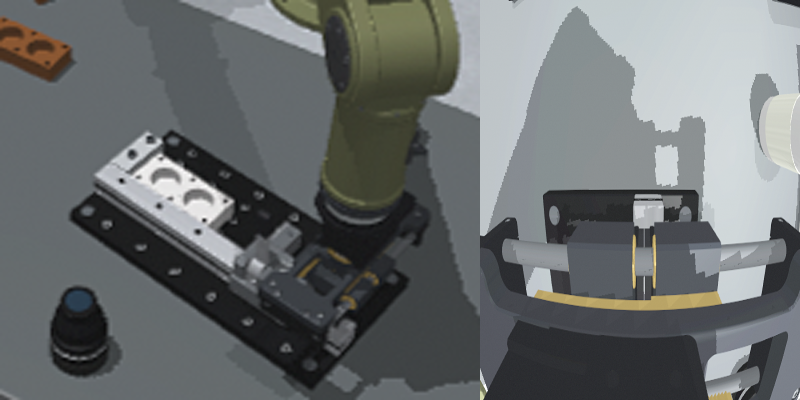

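```bash
python3 -m crank '[{"x":0,"y":0.003,"z":-0.005,"turn":0},{"x":-0.01,"y":0.003,"z":-0.005,"turn":0},{"x":-0.018,"y":0.003,"z":-0.005,"turn":0},{"x":-0.024,"y":0.003,"z":-0.005,"turn":0},{"x":-0.03,"y":0.003,"z":-0.005,"turn":0},{"x":-0.036,"y":0.003,"z":-0.005,"turn":0},{"x":-0.042,"y":0.003,"z":-0.005,"turn":0},{"x":-0.048,"y":0.003,"z":-0.005,"turn":0},{"x":-0.054,"y":0.003,"z":-0.005,"turn":0},{"x":-0.06,"y":0.003,"z":-0.005,"turn":0}]'
python3 -m crank '[{"x":-0.005,"y":0,"z":0,"turn":0},{"x":-0.01,"y":0,"z":0,"turn":0},{"x":-0.015,"y":0,"z":0,"turn":0},{"x":-0.02,"y":0,"z":0,"turn":0},{"x":-0.024,"y":0,"z":0,"turn":0},{"x":-0.024,"y":0,"z":0,"turn":0}]'
python3 -c "
from h import *
print(tofx(env.get_obs()['tool_pos']))"
```

```text
time_s: 17.92
tool_pos: [0.5533, 0.1772, 0.07]
tool_rot: [-180.0, -0.0, 79.6]
force: [0.1, 2.6, -0.9]
grip_width: 0.0006
grasp_force: 1.2
time_s: 18.68
tool_pos: [0.5489, 0.1528, 0.07]
tool_rot: [-180.0, 0.1, 79.6]
force: [0.1, 1.1, 0.2]
grip_width: 0.0005
grasp_force: 0.0
[[0.03390309 0.06472543 0.06995741]]
```

```bash
python3 -m crank '[{"x":-0.002,"y":0,"z":0,"turn":0},{"x":-0.004,"y":0,"z":0,"turn":0},{"x":-0.006,"y":0,"z":0,"turn":0},{"x":-0.008,"y":0,"z":0,"turn":0},{"x":-0.01,"y":0,"z":0,"turn":0},{"x":-0.01,"y":0,"z":0,"turn":0}]'
python3 -m crank '[{"x":-0.0015,"y":0,"z":0,"turn":0},{"x":-0.003,"y":0,"z":0,"turn":0},{"x":-0.003,"y":0,"z":0,"turn":0}]'
python3 -m crank '[{"x":-0.001,"y":0,"z":0,"turn":0},{"x":-0.001,"y":0,"z":0,"turn":0}]'
```

```text
time_s: 19.42
tool_pos: [0.5473, 0.1441, 0.07]
tool_rot: [180.0, -0.0, 79.6]
force: [1.3, 3.5, -2.0]
grip_width: 0.0003
grasp_force: 1.5
time_s: 19.8
tool_pos: [0.5467, 0.1409, 0.07]
tool_rot: [-180.0, 0.0, 79.6]
force: [1.1, 3.1, -1.1]
grip_width: 0.0007
grasp_force: 1.5
time_s: 20.05
tool_pos: [0.5466, 0.14, 0.07]
tool_rot: [-180.0, 0.0, 79.6]
force: [-0.4, 3.3, -0.9]
grip_width: 0.0007
grasp_force: 1.6
```

```bash
python3 -m crank '[{"x":-0.001,"y":0,"z":0,"turn":0},{"x":-0.002,"y":0,"z":0,"turn":0},{"x":-0.002,"y":0,"z":0,"turn":0}]'
python3 -m crank '[{"x":-0.001,"y":0,"z":0,"turn":0},{"x":-0.001,"y":0,"z":0,"turn":0}]'
python3 -m crank '[{"x":-0.001,"y":0,"z":0,"turn":0},{"x":-0.001,"y":0,"z":0,"turn":0}]'
```

```text
time_s: 20.42
tool_pos: [0.5465, 0.1399, 0.0701]
tool_rot: [180.0, -0.2, 79.6]
force: [2.4, 7.6, -4.9]
grip_width: 0.0004
grasp_force: 3.5
time_s: 20.68
tool_pos: [0.5465, 0.1399, 0.0701]
tool_rot: [179.9, -0.3, 79.7]
force: [2.5, 8.2, -6.8]
grip_width: 0.0006
grasp_force: 4.4
time_s: 20.92
tool_pos: [0.5465, 0.1398, 0.0702]
tool_rot: [179.9, -0.3, 79.7]
force: [3.6, 10.7, -7.1]
grip_width: 0.0003
grasp_force: 5.3
```

The stop stalled with force building to 11 N, so the block is snug. I'll back off, rise, and check that it is flush before locking.

```bash
python3 -m crank '[{"x":0.005,"y":0,"z":0,"turn":0},{"x":0.02,"y":0,"z":0,"turn":0},{"x":0.025,"y":0,"z":-0.05,"turn":0},{"x":0.025,"y":0,"z":-0.1,"turn":0},{"x":0.025,"y":0,"z":-0.15,"turn":0},{"x":0.025,"y":-0.05,"z":-0.16,"turn":0},{"x":-0.01,"y":-0.07,"z":-0.16,"turn":0},{"x":-0.06,"y":-0.07,"z":-0.16,"turn":0},{"x":-0.06,"y":-0.07,"z":-0.16,"turn":0}]'
python3 - <<'E'
from h import *
o=env.get_obs();print(tofx(o["tool_pos"]))
go(fx(-.035,-.0108,.149),79.6)
s=imaging.read_camera("scene")[:,:,::-1]
w=imaging.read_camera("wrist")[:,:,::-1]
t=imaging.read_camera("top")[:,:,::-1]
cv2.imwrite("pics/wfull7.png",w);cv2.imwrite("pics/t7.png",t)
cv2.imwrite("pics/w7.png",np.hstack([cv2.resize(s[235:325,285:405],(533,400),interpolation=2),cv2.resize(t[190:290,245:330],(267,400),interpolation=2)]))
E
```

```text
time_s: 22.05
tool_pos: [0.4656, 0.0853, 0.2302]
tool_rot: [180.0, 0.2, 79.2]
force: [0.4, -0.2, 0.0]
grip_width: 0.0009
grasp_force: 0.0
[[-0.03581745 -0.01677203  0.23015092]]
shift [0.006  0.0008 0.0812] turn -0.0073
```

View pics/w7.png

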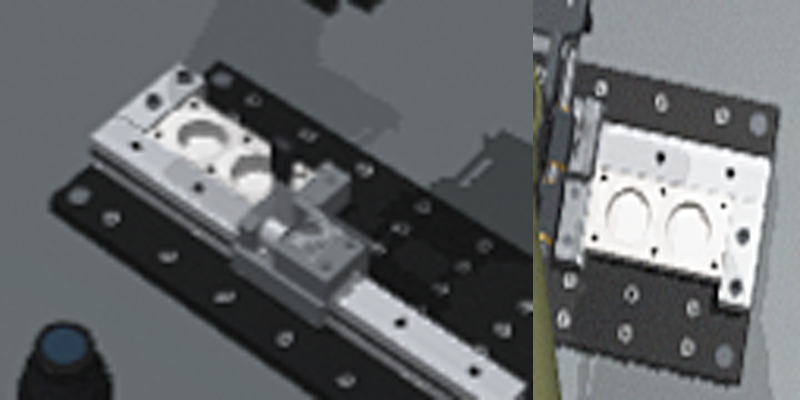

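The block is home, touching the end stop, rail and jaw. In the right crop its edges sit against the rail strip at row ~185, the end stop at column ~725 and the jaw at column ~590. Now for the lever: I descend on its −x side and sweep.

```bash
python3 -m crank '[{"x":0.0015,"y":0,"z":0.03,"turn":0},{"x":0.0015,"y":0,"z":0.06,"turn":0},{"x":0.0015,"y":0,"z":0.081,"turn":0},{"x":0.0015,"y":0,"z":0.081,"turn":0},{"x":0.0015,"y":0,"z":0.081,"turn":0}]'
python3 -c "
from h import *
o=env.get_obs();print(tofx(o['tool_pos']))"
python3 -m crank '[{"x":0,"y":0.02,"z":0,"turn":0},{"x":0,"y":0.04,"z":-0.003,"turn":0},{"x":0,"y":0.0555,"z":-0.0036,"turn":0},{"x":0,"y":0.069,"z":-0.003,"turn":0},{"x":0,"y":0.0815,"z":-0.001,"turn":0},{"x":0,"y":0.094,"z":0.005,"turn":0},{"x":0,"y":0.105,"z":0.0104,"turn":0},{"x":0,"y":0.105,"z":0.0104,"turn":0}]'
python3 -c "
from h import *
o=env.get_obs();print(tofx(o['tool_pos']))"
```

```text
time_s: 22.82
tool_pos: [0.467, 0.0924, 0.1498]
tool_rot: [180.0, -0.0, 79.7]
force: [-0.3, 0.3, -0.5]
grip_width: 0.0005
grasp_force: 0.0
[[-0.03574002 -0.00952991  0.14983865]]
time_s: 23.82
tool_pos: [0.5699, 0.0721, 0.1376]
tool_rot: [-179.9, -0.0, 79.6]
force: [-0.1, 0.2, 0.9]
grip_width: 0.0003
grasp_force: 0.0
[[ 0.06907341 -0.01089698  0.13762172]]
```

```bash
python3 -m crank '[{"x":0,"y":0.005,"z":0.004,"turn":0},{"x":0,"y":0.0099,"z":0.0086,"turn":0},{"x":0,"y":0.014,"z":0.0135,"turn":0},{"x":0,"y":0.0182,"z":0.0187,"turn":0},{"x":0,"y":0.0182,"z":0.0187,"turn":0}]'
python3 -m crank '[{"x":0,"y":0.0034,"z":0.0056,"turn":0},{"x":0,"y":0.0064,"z":0.0115,"turn":0},{"x":0,"y":0.0064,"z":0.0115,"turn":0}]'
python3 -c "
from h import *
o=env.get_obs();print(tofx(o['tool_pos']))"
```

```text
time_s: 24.45
tool_pos: [0.5879, 0.0692, 0.1195]
tool_rot: [180.0, -0.0, 79.6]
force: [-0.2, 0.6, 0.4]
grip_width: 0.0004
grasp_force: 0.3
time_s: 24.82
tool_pos: [0.5944, 0.0677, 0.1082]
tool_rot: [179.9, 0.0, 79.6]
force: [0.3, -0.6, -0.3]
grip_width: 0.0001
grasp_force: 0.0
[[ 0.09401313 -0.01085208  0.1081974 ]]
```

```bash
python3 -m crank '[{"x":0,"y":0.0025,"z":0.0065,"turn":0},{"x":0,"y":0.0043,"z":0.0125,"turn":0},{"x":0,"y":0.0043,"z":0.0125,"turn":0}]'
python3 -m crank '[{"x":0,"y":0.0015,"z":0.0065,"turn":0},{"x":0,"y":0.002,"z":0.011,"turn":0},{"x":0,"y":0.002,"z":0.011,"turn":0}]'
python3 - <<'E'
from h import *
o=env.get_obs();print(tofx(o['tool_pos']))
s=imaging.get_calibration("scene");im=imaging.read_camera("scene")
def lev(phi,y=-.0108):
    return [fx(.034+r*np.sin(phi),y,.0586+r*np.cos(phi)) for r in(.03,.045,.06,.072,.08,.088)]
for d in(-20,-10,0,9,20,40,60,70,80,90):
    px=proj(s,lev(np.radians(d)));print(d,px[[1,-1]].round(0).tolist(),[int(im[int(v+.5),int(u+.5)].mean()) for u,v in px])
E
```

```text
time_s: 25.2
tool_pos: [0.5991, 0.0669, 0.0961]
tool_rot: [179.9, -0.0, 79.6]
force: [-0.2, 0.3, 3.3]
grip_width: 0.0005
grasp_force: 1.4
time_s: 25.58
tool_pos: [0.6013, 0.0667, 0.086]
tool_rot: [179.9, -0.0, 79.6]
force: [-1.0, -0.3, 7.8]
grip_width: 0.0005
grasp_force: 4.2
[[ 0.10092032 -0.01057767  0.08601628]]
-20 [[354.0, 273.0], [358.0, 261.0]] [41, 99, 28, 37, 42, 44]
-10 [[352.0, 274.0], [355.0, 262.0]] [41, 115, 47, 36, 28, 43]
0 [[350.0, 276.0], [351.0, 265.0]] [43, 42, 125, 32, 23, 25]
9 [[349.0, 277.0], [348.0, 268.0]] [42, 44, 60, 36, 24, 25]
20 [[347.0, 279.0], [344.0, 273.0]] [37, 43, 44, 38, 30, 22]
40 [[343.0, 284.0], [338.0, 282.0]] [53, 42, 41, 41, 64, 50]
60 [[341.0, 289.0], [333.0, 291.0]] [68, 34, 44, 128, 76, 59]
70 [[340.0, 291.0], [331.0, 296.0]] [39, 36, 75, 44, 41, 76]
80 [[339.0, 293.0], [330.0, 300.0]] [96, 50, 27, 23, 24, 27]
90 [[339.0, 295.0], [329.0, 304.0]] [95, 61, 28, 25, 27, 26]
```

The upward force is growing, so the lever is engaged and near its end. I'll press down until it hits the stop.

```bash
python3 -m crank '[{"x":0,"y":0,"z":0.002,"turn":0},{"x":0,"y":0,"z":0.003,"turn":0},{"x":0,"y":0,"z":0.003,"turn":0}]'
python3 -m crank '[{"x":0,"y":0,"z":0.001,"turn":0},{"x":0,"y":0,"z":0.002,"turn":0},{"x":0,"y":0,"z":0.002,"turn":0}]'
python3 -m crank '[{"x":0,"y":0,"z":0.001,"turn":0},{"x":0,"y":0,"z":0.002,"turn":0},{"x":0,"y":0,"z":0.002,"turn":0}]'
```

```text
time_s: 26.0
tool_pos: [0.6011, 0.0667, 0.0837]
tool_rot: [179.9, 0.0, 79.6]
force: [-4.0, -0.0, 13.0]
grip_width: 0.0004
grasp_force: 6.6
time_s: 26.38
tool_pos: [0.6012, 0.0668, 0.0834]
tool_rot: [179.9, 0.1, 79.6]
force: [-7.4, -2.3, 23.4]
grip_width: 0.0006
grasp_force: 11.4
time_s: 26.75
tool_pos: [0.6013, 0.0668, 0.0831]
tool_rot: [179.8, 0.1, 79.6]
force: [-11.0, -2.7, 32.9]
grip_width: 0.0002
grasp_force: 16.3
```

Force jumped to 33 N at z = 0.083, exactly the lever's level end, so it is fully over. I'll lift clear and check numerically, since my picture views are used up.

```bash
python3 -m crank '[{"x":0,"y":0,"z":-0.006,"turn":0},{"x":0,"y":0,"z":-0.03,"turn":0},{"x":0,"y":0,"z":-0.08,"turn":0},{"x":0,"y":0,"z":-0.14,"turn":0},{"x":0,"y":0,"z":-0.18,"turn":0},{"x":-0.06,"y":0,"z":-0.18,"turn":0},{"x":-0.12,"y":0,"z":-0.18,"turn":0},{"x":-0.18,"y":0,"z":-0.18,"turn":0},{"x":-0.24,"y":0,"z":-0.18,"turn":0},{"x":-0.3,"y":0,"z":-0.18,"turn":0},{"x":-0.3,"y":0,"z":-0.18,"turn":0},{"x":-0.3,"y":0,"z":-0.18,"turn":0}]'
python3 - <<'E'
from h import *
for n in("scene","top"):
    s=imaging.get_calibration(n);im=imaging.read_camera(n);cv2.imwrite(f"pics/{n}9.png",im[:,:,::-1]);print(n)
    for d in(0,45,70,80,85,90):
        px=proj(s,[fx(.034+r*np.sin(np.radians(d)),-.0108,.0586+r*np.cos(np.radians(d))) for r in(.03,.04,.05,.06,.066,.072,.08,.086,.1)])
        print(d,[int(im[int(v+.5),int(u+.5)].mean()) for u,v in px])
c=imaging.get_calibration("top");im=imaging.read_camera("top");g=im.mean(2)
# scan lines over block top z=.041 in fixture frame
def scan(pts):return [int(g[int(v+.5),int(u+.5)]) for u,v in proj(c,pts)]
print("y-scan x=-26mm",[(round(y*1000),k) for y,k in zip(np.arange(-.155,-.005,.004),scan([fx(-.026,y,.041) for y in np.arange(-.155,-.005,.004)]))])
print("x-scan y=-90",[(round(x*1000),k) for x,k in zip(np.arange(-.045,.03,.003),scan([fx(x,-.09,.041) for x in np.arange(-.045,.03,.003)]))])
# lever mask: dark blob against plate/bench: compare diffs with t7
t0=cv2.imread("pics/top0.png").astype(int);d=np.abs(t0-im[:,:,::-1].astype(int)).max(2)
m=((d>60)).astype(np.uint8);n,l,st,ce=cv2.connectedComponentsWithStats(m)
print([(st[i].tolist()) for i in range(1,n) if st[i,4]>40])
E
```

```text
time_s: 28.25
tool_pos: [0.5459, -0.2283, 0.2572]
tool_rot: [-180.0, -0.1, 79.6]
force: [-0.1, 1.3, -0.0]
grip_width: 0.0002
grasp_force: 0.0
scene
0 [123, 159, 231, 235, 179, 20, 30, 30, 29]
45 [126, 97, 121, 123, 123, 140, 198, 199, 196]
70 [204, 169, 184, 151, 64, 33, 27, 30, 29]
80 [200, 199, 201, 171, 38, 46, 45, 46, 37]
85 [200, 199, 199, 71, 42, 44, 46, 47, 100]
90 [178, 197, 202, 39, 46, 44, 46, 41, 106]
top
0 [121, 139, 179, 100, 118, 189, 191, 192, 180]
45 [246, 244, 212, 70, 114, 58, 144, 170, 156]
70 [241, 250, 246, 60, 71, 48, 61, 49, 156]
80 [241, 240, 246, 60, 75, 70, 72, 65, 154]
85 [241, 240, 242, 60, 75, 74, 75, 65, 154]
90 [242, 242, 241, 106, 81, 84, 75, 84, 157]
y-scan x=-26mm [(-155, 164), (-151, 172), (-147, 169), (-143, 182), (-139, 151), (-135, 174), (-131, 199), (-127, 243), (-123, 255), (-119, 254), (-115, 255), (-111, 251), (-107, 253), (-103, 255), (-99, 250), (-95, 254), (-91, 255), (-87, 255), (-83, 255), (-79, 253), (-75, 255), (-71, 250), (-67, 252), (-63, 253), (-59, 255), (-55, 252), (-51, 253), (-47, 255), (-43, 252), (-39, 255), (-35, 247), (-31, 223), (-27, 193), (-23, 175), (-19, 128), (-15, 169), (-11, 90), (-7, 68)]
x-scan y=-90 [(-45, 77), (-42, 73), (-39, 82), (-36, 55), (-33, 28), (-30, 247), (-27, 243), (-24, 247), (-21, 183), (-18, 250), (-15, 247), (-12, 247), (-9, 247), (-6, 247), (-3, 247), (0, 247), (3, 247), (6, 247), (9, 249), (12, 248), (15, 119), (18, 248), (21, 245), (24, 239), (27, 240)]
[[313, 99, 222, 381, 22377], [235, 188, 132, 225, 7776], [205, 205, 32, 24, 400], [224, 230, 13, 21, 183], [388, 297, 252, 183, 16550], [280, 402, 18, 12, 72], [253, 413, 10, 11, 61], [264, 440, 23, 19, 156], [225, 456, 15, 24, 164], [363, 460, 24, 20, 54]]
```

```bash
python3 -c "
from cell import env
print(env.sign_off())"
```

```text
the job is handed in; nothing more can be done
None
```

The block is in the fixture, flat and flush against the rail, held snugly between the jaw and the end stop; the cam lever is flipped fully over and the job was handed in at about 28 s, with only the block, stop and lever handled.

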